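# Clear the foot plate and dry-stack the sea-base stand under the desk lamp

### The job

Use the cork-soled sanding block to sweep the three loose cedar chips off the round foot plate under the lamp, and lay the block sole down on the desk again, clear of the plate. Then dry-stack the stand: the thick plain cork disc in the middle of the cleared foot plate and the grey sea base centred on top of it, waves up; set both down rather than dropping them. Do not strike the lamp, and leave the bottle, the ship's wheel, the pliers and the mast blank where they lie.

Things in the scene. Friction and masses are not known exactly. Their poses are not given: they have to be found in the camera images.
- foot_plate: round dark wooden plate lying flat, 170 mm across, 22 mm thick, stuck firmly to the desk. Origin: centre of its underside on the desk; z up. The lamp shade hangs over its middle and far half.
- lamp: fixed brass desk lamp standing beyond the plate. Origin: centre of its base (130 mm across, 30 mm high) on the desk, under the stem (14 mm thick). Its -x points from the base over the plate, roughly towards the robot. To pass under the shade lean the gripper 30 to 40 degrees away from the lamp (fingers pointing down and along the lamp's +x); an upright gripper over the plate's middle strikes it.
- shade_rim (a point): middle of the lower rim, on the robot's side, of the lamp's fixed green glass shade: a half-round trough, 260 mm long along the lamp's y, reaching 140 mm from here along the lamp's +x, underside open, lower rim 300 mm above the desk, lamp's top 385 mm. This point hangs 24 to 38 mm on the robot's side of the plate's centre.
- chip0: loose cedar chip, 40 x 20 x 8 mm, lying flat on the foot plate. Origin: centre of its underside
- chip1: loose cedar chip, the same size, also on the foot plate. Origin: centre of its underside
- chip2: loose cedar chip, the same size, also on the foot plate. Origin: centre of its underside
- block: sanding block lying on the desk: pale wood on a cork sole, 120 mm long (its x), 48 mm wide (its y), 36 mm high, about 130 g. Origin: centre of its underside, z up. Its long side points away from the robot, turned 0 to 35 degrees to the right of straight ahead.
- plinth_disc: plain round cork disc with a flat top, 68 mm across, 20 mm thick, lying flat on the desk. Origin: centre of its underside, z up
- sea_base: grey hardened-clay disc with low waves modelled on its top, 60 mm across, 14 mm thick (waves 2 mm more), lying waves up on the desk. Origin: centre of its underside, z up
- bottle: clear bulbous whisky bottle standing upright, 116 mm across, 222 mm high; leave it. Origin: centre of its underside
- ship_wheel: small brass ship's wheel lying flat, 130 mm across its eight handles, 16 mm high; leave it. Origin: centre of its underside
- pliers: long-nosed steel pliers with black grips lying flat, 195 mm long (along x, nose to +x), 56 mm wide, 12 mm high; leave them. Origin: under the rivet
- mast_blank: square cedar mast blank lying flat, 200 mm long (its x), 12 x 12 mm; leave it. Origin: centre of its underside

How it is judged:
By the outcome, as a careful person would: the job done as asked, in the order asked, and still so for the second after the job is handed in, with the robot touching nothing.
It also fails if it takes over 70 s, if anything falls off the work surface, if the arm or the gripper's body presses on something with over 40 N, if the wrist force passes 120 N, or if a joint passes its speed limit or range.

### The arm

A 6-joint arm with a two-finger parallel gripper is mounted at the origin on the work surface. World frame = base frame: x ahead of the robot, y to its left, z up, the work surface at z = 0. Lengths are in m, angles in rad, forces in N, time in s.
With the tool pointing down it reaches from about 0.25 to 0.775 m from the base axis. Payload 4 kg.
Tool frame: the origin (TCP) lies at the very end of the fingers, on their centre line; the grasp point (between the pads) lies 19 mm behind it; z points along the fingers, y is the line along which they close (so a half turn about z gives the same grasp; the last joint's range is limited). The gripper opens to 94 mm and grips with 3 to 60 N. Pads are 16 mm wide; open, the fingers measure 119 mm over their backs; the gripper's body (75 mm by 177 mm) begins 78 mm behind the grasp point.
Start: joints at [1.2, 0.087, 1.371, -0, 1.684, -0.103], TCP at [0.146, 0.53, 0.206] pointing down, gripper open.
Joint ranges: [-3.1, 3.1], [-0.76, 2.03], [0.27, 2.55], [-1.08, 4.22], [0.17, 2.65], [-2.57, 2.57]. Speed limits (rad/s): [2.79, 2.79, 3.14, 3.14, 3.14, 3.14].

### API

Orientations are given as [roll, pitch, yaw] about the fixed x, y, z axes, in that order (R = Rz(yaw) Ry(pitch) Rx(roll)).
In Python, from bench import robot gives the robot as it stands. The module is installed in compiled form; this text tells all that it offers.
- The arm moves only by the tool move_arm, never from a script. Its argument "deltas" is one flat list of numbers, 7 for each row, row after row: the turn, a rotation vector about the tool's x, y, z in rad, then the shift along the tool's x, y, z in cm, then the closure, from -1 (fully open) to 1 (shut). A call has 1 to 8 rows; each row is the pose to reach, as a shift and turn from the pose commanded when the call began, along the tool's axes at that moment; what a row does not reach only later rows make up. A row lasts 1/10 s, in which the tool goes at most 50 mm and 8.59 degrees, less where a joint would pass 70% of its speed; a pose out of reach is approached as far as the arm can. A call with a gripper value outside its range is refused whole. The fingers move at their own pace and stop on an object; the grip force is fixed at half the most. Time passes only in rows, so rows that repeat a pose let the fingers close. It gives the time, the measured TCP pose, the force, the opening and the grip force at its end, in the units of the state.
- robot.get_obs(): the state, without advancing time (a new reading comes with each control period).
- robot.snapshot(name): name is "scene" or "top" or "wrist"; returns a dict with "image" (384x512x3 uint8, red, green, blue), "depth" (384x512 float32, m along the optical axis (not along the pixel's ray), 0 where there is no reading), "fov_y" (degrees; the focal length in pixels is half the picture's height over the tangent of half this angle, whatever the lens; pixels are square), "cx", "cy" (the principal point, pixels), "origin" and "orientation" of the camera in the world; the wrist camera has in their place "T_tool_cam" (4x4, takes a point from camera to tool coordinates, whose origin is the TCP and whose axes are the flange's). Camera axes: x right, y up, looking along -z (the intrinsics and any distortion apply to the point x, -y, -z); pixel columns grow to the right and rows downward; lengths in m; the calibration is good to about 2 mm. A picture is of the moment at which its call begins: read the wrist's pose just before it.
- robot.close_job(): hands the job in; it is judged then, once.
The state is a dict: "time": time; "joint_positions": joint angles; "qvel": joint speeds; "joint_torque": joint torques, N m; "tool_pos": TCP position; "ee_rot": TCP orientation; "wrist_force": force on the tool from outside, world axes, zero at the start; "wrist_torque": the same for the moment, N m; "width": finger opening in m; "finger_force": force on a finger pad.
Only numpy, scipy, OpenCV 4.12 (cv2) and the standard library are available. Lean on these libraries where they do the work, as an engineer would, in place of code of your own. Each camera call takes 0.05 s, during which the arm holds its last target. There are 200 camera calls.

## Working session

There is one attempt and no reset: what is moved stays moved. The work goes in short steps, Python scripts to look and compute and a tool call to move; the robot and the scene stay as the last step left them, time stands still between calls to the robot, and variables do not carry over. Pictures are saved under pics/ and viewed, at most 10 in all, crops included, and the job is handed in when it is done.

Besides the shell and the picture viewer there is one more tool, called as a command line: name --argument value ..., lists and objects as JSON in quotes. move_arm: Moves the arm, as the interface text tells. Its arguments: {"type":"object","properties":{"deltas":{"type":"array","items":{"type":"number"}}},"required":["deltas"]}

```bash
mkdir -p pics
cat > h.py <<'E'
import numpy as np, cv2
from bench import robot
from scipy.spatial.transform import Rotation as R
def cam(name):
    o=robot.get_obs(); s=robot.snapshot(name); d=s["depth"]; h,w=d.shape
    f=h/2/np.tan(np.radians(s["fov_y"])/2)
    u,v=np.meshgrid(np.arange(w),np.arange(h))
    P=np.stack([(u-s["cx"])/f*d,-(v-s["cy"])/f*d,-d],-1)
    if name=="wrist":
        T=np.array(s["T_tool_cam"]); P=P@T[:3,:3].T+T[:3,3]
        P=P@rot(o["ee_rot"]).T+np.array(o["tool_pos"])
    else:
        P=P@rot(s["orientation"]).T+np.array(s["origin"])
    P[d==0]=np.nan
    return s,P
def rot(e):
    e=np.array(e)
    return e if e.shape==(3,3) else R.from_euler("xyz",e).as_matrix()
def save(s,n,crop=None,k=1.5):
    im=s["image"]
    if crop: im=im[crop[1]:crop[3],crop[0]:crop[2]]
    cv2.imwrite("pics/"+n,cv2.resize(im[:,:,::-1],None,fx=k,fy=k,interpolation=cv2.INTER_CUBIC))
E
python3 - <<'E'
from h import *
print(robot.get_obs())
for n in ("top","scene"):
    s,P=cam(n); save(s,n+".png",k=1.5); np.savez(n+".npz",P=P,im=s["image"])
    print(n,{k:s[k] for k in s if k not in("image","depth")},np.isnan(P[...,0]).mean())
E
```

```text
{'time': 0.0, 'joint_positions': array([ 1.19992238e+00,  8.79264191e-02,  1.37220332e+00,  4.75023807e-06,
        1.68360009e+00, -1.03095111e-01]), 'qvel': array([-0.00063099,  0.00043529,  0.00044147,  0.0004312 ,  0.00216356,
        0.00184639]), 'joint_torque': array([-1.27319538e-03, -3.40195084e+01, -3.02419889e+01,  7.15941866e-02,
        3.30932031e-02, -1.92719817e-04]), 'tool_pos': array([0.14533016, 0.52989794, 0.20434564]), 'ee_rot': array([-3.13946731e+00, -2.24638665e-04,  2.87381411e+00]), 'wrist_force': array([-0.38316775,  0.05503309, -0.4884956 ]), 'wrist_torque': array([-0.07161564,  0.05661991, -0.00951105]), 'finger_force': 0.0, 'width': 0.09397349078468642}
top {'fov_y': 49.47776970173578, 'cx': 250.97902981747214, 'cy': 187.9152902908451, 'origin': array([ 0.50434872, -0.05413516,  1.32696074]), 'orientation': array([ 0.09796339,  0.01927638, -1.56320023])} 0.003946940104166667
scene {'fov_y': 57.71402620974801, 'cx': 254.1075145214262, 'cy': 191.6808003142898, 'origin': array([1.2513235 , 0.06151755, 0.79331833]), 'orientation': array([ 0.85860201, -0.00713565,  1.73003411])} 0.0041351318359375
```

View pics/top.png

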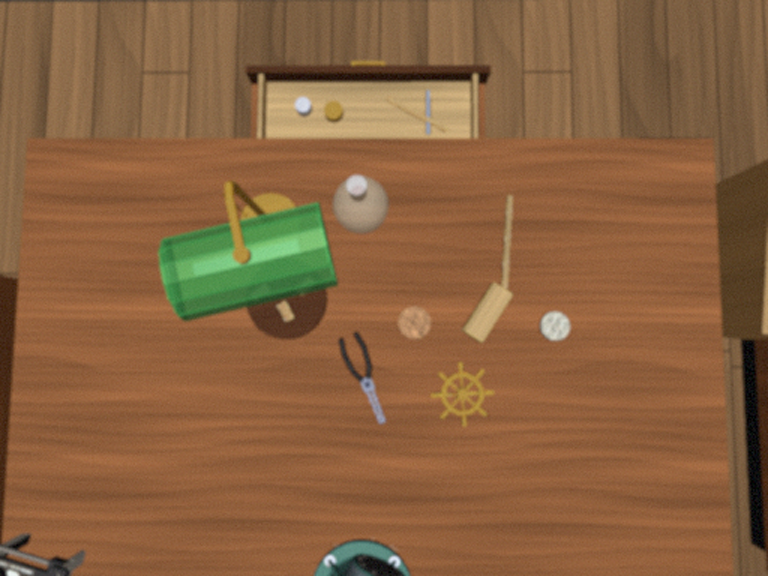

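View pics/scene.png

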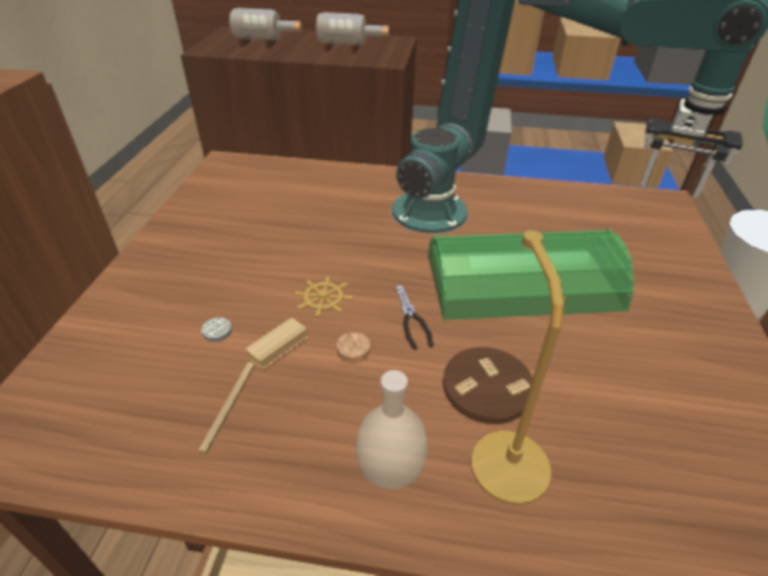

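The top view shows the block at (488,312), the cork disc at (414,322), the sea base at (556,325) and the plate under the shade at about (287,298). The scene view shows the chips at (488,367), (466,386) and (518,387), and the lamp base at (512,465). The mast blank lies right by the block's far end.

Run:
```python
from h import *
T=np.load("top.npz");S=np.load("scene.npz")
def mask(D,x0,y0,x1,y1,zl,zh):
    P=D["P"]; m=np.zeros(P.shape[:2],bool); m[int(y0/1.5):int(y1/1.5),int(x0/1.5):int(x1/1.5)]=1
    with np.errstate(invalid='ignore'): return m&(P[...,2]>zl)&(P[...,2]<zh)
def rep(n,D,b,zl,zh):
    q=D["P"][mask(D,*b,zl,zh)]
    c,sz,a=cv2.minAreaRect(q[:,:2].astype(np.float32))
    cc,r=cv2.minEnclosingCircle(q[:,:2].astype(np.float32))
    print(n,len(q),"rect",np.round(c,4),np.round(sz,4),round(a,1),"circ",np.round(cc,4),round(r,4),"mean",q.mean(0).round(4),np.percentile(q[:,2],[5,95]).round(3))
for n,D in (("top",T),("scene",S)):
    print(n)
    B={"top":dict(block=(455,275,520,350),disc=(390,300,440,345),sea=(535,305,580,345)),"scene":dict(block=(243,315,310,372),disc=(333,328,375,364),sea=(198,314,235,343))}[n]
    rep("block",D,B["block"],.025,.05)
    rep("blocklow",D,B["block"],.008,.05)
    rep("disc",D,B["disc"],.014,.03); rep("sea",D,B["sea"],.008,.03)
rep("plate",S,(435,340,545,425),.015,.026)
for n,b in dict(c0=(475,352,502,380),c1=(450,373,482,397),c2=(502,376,532,398)).items():
    im=S["im"].astype(int).sum(2); m=mask(S,*b,.015,.05)&(im>330)
    q=S["P"][m]; print(n,len(q),q.mean(0).round(4), cv2.minAreaRect(q[:,:2].astype(np.float32)))
rep("lampbase",S,(465,425,560,505),.02,.04)
rep("shade",T,(155,200,340,325),.28,.45)
q=T["P"][mask(T,155,200,340,325,.28,.45)]
print(cv2.boxPoints(cv2.minAreaRect(q[:,:2].astype(np.float32))).round(3))
rep("mast",T,(495,190,520,275),.006,.03);rep("wheel",T,(430,360,500,430),.006,.03);rep("pliers",T,(335,328,390,428),.005,.03);rep("bottle",T,(325,170,395,240),.02,.15)
```

```text
top
block 611 rect [ 0.5727 -0.256 ] [0.0482 0.1207] 57.2 circ [ 0.5721 -0.2568] 0.0631 mean [ 0.5722 -0.2549  0.0378] [0.033 0.042]
blocklow 697 rect [ 0.5749 -0.2609] [0.1514 0.1291] 0.3 circ [ 0.5756 -0.2557] 0.0958 mean [ 0.5755 -0.2562  0.0347] [0.011 0.042]
disc 366 rect [ 0.5511 -0.1052] [0.0626 0.0657] 0.5 circ [ 0.5502 -0.1051] 0.0339 mean [ 0.5505 -0.105   0.0221] [0.018 0.026]
sea 306 rect [ 0.5504 -0.4031] [0.0691 0.0817] 0.4 circ [ 0.5525 -0.4015] 0.0483 mean [ 0.5464 -0.3977  0.0168] [0.01  0.022]
scene
block 555 rect [ 0.5677 -0.2532] [0.0511 0.1228] 56.4 circ [ 0.5694 -0.252 ] 0.0638 mean [ 0.5743 -0.2526  0.0354] [0.028 0.039]
blocklow 748 rect [ 0.5792 -0.2607] [0.0513 0.1502] 56.4 circ [ 0.5842 -0.2531] 0.0755 mean [ 0.5801 -0.2526  0.0303] [0.01  0.039]
disc 315 rect [ 0.547  -0.1032] [0.0666 0.0666] 33.3 circ [ 0.546  -0.1043] 0.0357 mean [ 0.549  -0.1026  0.0202] [0.017 0.023]
sea 232 rect [ 0.5421 -0.3963] [0.0594 0.0575] 74.5 circ [ 0.5419 -0.3972] 0.0315 mean [ 0.5446 -0.3942  0.0151] [0.01  0.018]
plate 1963 rect [0.5941 0.1614] [0.1583 0.1698] 74.4 circ [0.
[... 580 characters left out ...]
46] [0.02 0.03]
shade 6492 rect [0.647  0.1764] [0.1594 0.2608] 13.5 circ [0.6403 0.1739] 0.1477 mean [0.6315 0.1709 0.3574] [0.322 0.374]
[[0.539 0.285]
 [0.6   0.031]
 [0.755 0.068]
 [0.694 0.322]]
mast 292 rect [ 0.7444 -0.3032] [0.0482 0.1825] 89.1 circ [ 0.7454 -0.2988] 0.0923 mean [ 0.7412 -0.3019  0.0125] [0.006 0.018]
wheel 680 rect [ 0.4013 -0.2109] [0.1439 0.1395] 90.0 circ [ 0.4059 -0.2109] 0.0953 mean [ 0.4029 -0.2076  0.0117] [0.006 0.018]
pliers 614 rect [0.4355 0.002 ] [0.2053 0.1139] 0.7 circ [0.4369 0.005 ] 0.1144 mean [0.4444 0.0013 0.0104] [0.005 0.017]
bottle 886 rect [0.7844 0.0067] [0.1027 0.1152] 10.6 circ [0.7908 0.0081] 0.058 mean [0.7722 0.0034 0.1092] [0.065 0.144]
```

```bash
cat >> h.py <<'E'
def goal(x,y,zref,h,d,lean,up=0):
    """tool axis passes through (x,y,zref), TCP height h; then raised by up. d deg = direction of lean, lean rad"""
    d=np.radians(d); D=np.array([np.cos(d),np.sin(d),0]); z=np.sin(lean)*D-np.cos(lean)*np.array([0,0,1.]); Y=np.array([-D[1],D[0],0])
    Rm=np.stack([np.cross(Y,z),Y,z],1)
    p=np.array([x,y,zref])+z*(zref-h)/np.cos(lean)+[0,0,up]
    return p,Rm
def delta(p,Rm):
    o=robot.get_obs(); R0=rot(o["ee_rot"]); dp=R0.T@(p-np.array(o["tool_pos"]))*100; rv=R.from_matrix(R0.T@Rm).as_rotvec()
    print("rotvec",rv.round(3),"shift cm",dp.round(2),"dist",np.linalg.norm(dp).round(1),"deg",np.degrees(np.linalg.norm(rv)).round(1))
def tell():
    o=robot.get_obs(); print("t",round(o["time"],2),"tcp",np.round(o["tool_pos"],4),"axis",rot(o["ee_rot"])[:,2].round(3),"q",np.round(o["joint_positions"],2),"F",np.round(o["wrist_force"],1),"w",round(o["width"],4),"ff",round(float(np.max(o["finger_force"])),1))
E
python3 -c "
from h import *
delta(*goal(.572,-.255,.022,.007,-33,.6,up=.12))"
```

```text
rotvec [ 0.091 -0.595  0.299] shift cm [-62.89 -64.7    7.86] dist 90.6 deg 38.5
```

move_arm --deltas '[0.09,-0.59,0.3,-62.9,-64.7,7.8,-1,0.09,-0.59,0.3,-62.9,-64.7,7.8,-1,0.09,-0.59,0.3,-62.9,-64.7,7.8,-1,0.09,-0.59,0.3,-62.9,-64.7,7.8,-1,0.09,-0.59,0.3,-62.9,-64.7,7.8,-1,0.09,-0.59,0.3,-62.9,-64.7,7.8,-1,0.09,-0.59,0.3,-62.9,-64.7,7.8,-1,0.09,-0.59,0.3,-62.9,-64.7,7.8,-1]'

```text
time: 0.9
tool_pos: [0.338, 0.1799, 0.1703]
ee_rot: [3.14, 0.595, 2.567]
wrist_force: [0.4, -0.2, 0.4]
width: 0.0943
finger_force: 0.0
```

```bash
python3 -c "
from h import *
tell();delta(*goal(.572,-.255,.022,.007,-33,.6,up=.12))"
```

```text
t 0.9 tcp [0.338  0.1799 0.1703] axis [ 0.471 -0.304 -0.828] q [ 0.86 -0.38  1.97 -0.59  1.48 -0.11] F [ 0.4 -0.2  0.4] w 0.0943 ff 0.0
rotvec [ 0.002 -0.005  0.001] shift cm [-34.28 -23.81  28.38] dist 50.5 deg 0.3
```

move_arm --deltas '[0,0,0,-34.2,-23.8,28.3,-1,0,0,0,-34.2,-23.8,28.3,-1,0,0,0,-34.2,-23.8,28.3,-1,0,0,0,-34.2,-23.8,28.3,-1,0,0,0,-34.2,-23.8,28.3,-1,0,0,0,-34.2,-23.8,28.3,-1,0,0,0,-34.2,-23.8,28.3,-1,0,0,0,-34.2,-23.8,28.3,-1]'

```text
time: 1.7
tool_pos: [0.529, -0.1708, 0.1362]
ee_rot: [3.139, 0.595, 2.562]
wrist_force: [0.7, 0.6, 0.3]
width: 0.0942
finger_force: 0.0
```

```bash
python3 -c "
from h import *
tell();delta(*goal(.572,-.255,.022,.007,-33,.6,up=.12))"
```

```text
t 1.7 tcp [ 0.529  -0.1708  0.1362] axis [ 0.47  -0.305 -0.828] q [-0.33 -0.27  1.96 -0.18  0.88 -1.25] F [0.7 0.6 0.3] w 0.0942 ff 0.0
rotvec [ 0.001 -0.005 -0.003] shift cm [-7.13 -4.7   5.92] dist 10.4 deg 0.4
```

move_arm --deltas '[0,0,0,-7,-4.6,5.8,-1,0,0,0,-7,-4.6,5.8,-1,0,0,0,-7,-4.6,5.8,-1,0,0,0,-7,-4.6,5.8,-1]'

```text
time: 2.1
tool_pos: [0.579, -0.2569, 0.1257]
ee_rot: [3.139, 0.591, 2.562]
wrist_force: [-0.4, 0.3, -0.6]
width: 0.0937
finger_force: 0.0
```

Run:
```python
from h import *
tell()
s,P=cam("wrist"); save(s,"w1.png")
with np.errstate(invalid='ignore'): m=(P[...,2]>.028)&(P[...,2]<.045)&(np.hypot(P[...,0]-.572,P[...,1]+.255)<.085)
print(cv2.minAreaRect(P[m][:,:2].astype(np.float32)),P[m].mean(0))
delta(*goal(.572,-.255,.022,.007,-33,.6))
```

```text
t 2.1 tcp [ 0.579  -0.2569  0.1257] axis [ 0.467 -0.303 -0.831] q [-0.48 -0.08  1.82 -0.08  0.82 -1.43] F [-0.4  0.3 -0.6] w 0.0937 ff 0.0
((0.5688608884811401, -0.2550015449523926), (0.04818417876958847, 0.11847152560949326), 57.078033447265625) [ 0.55830375 -0.24797817  0.03507476]
rotvec [ 0.001 -0.008 -0.002] shift cm [ 6.34 -0.34 10.13] dist 12.0 deg 0.5
```

View pics/w1.png

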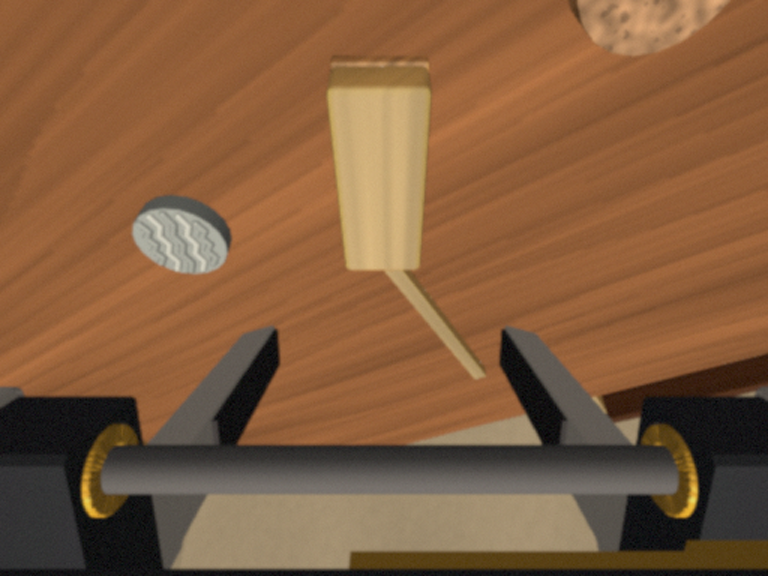

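The wrist view shows the block at (330–430, 60–270) between the fingers and in line with them. The mast blank starts at its far end, at about (395,272). I'll go down, grip and lift straight up.

move_arm --deltas '[0,-0.008,0,6.2,-0.3,10.0,-1,0,-0.008,0,6.2,-0.3,10.0,-1,0,-0.008,0,6.2,-0.3,10.0,-1,0,-0.008,0,6.2,-0.3,10.0,-1,0,-0.008,0,6.2,-0.3,10.0,-1]'

```text
time: 2.65
tool_pos: [0.582, -0.2591, 0.0104]
ee_rot: [3.139, 0.602, 2.566]
wrist_force: [0.1, -0.1, -0.5]
width: 0.0938
finger_force: 0.0
```

```bash
python3 -c "
from h import *
tell();delta(*goal(.570,-.255,.022,.007,-33,.6))"
```

```text
t 2.65 tcp [ 0.582  -0.2591  0.0104] axis [ 0.477 -0.306 -0.824] q [-0.48  0.06  1.94 -0.1   0.54 -1.4 ] F [ 0.1 -0.1 -0.5] w 0.0938 ff 0.0
rotvec [0.003 0.002 0.   ] shift cm [ 0.35 -0.31  0.16] dist 0.5 deg 0.2
```

move_arm --deltas '[0,0,0,0.3,-0.3,0.1,-1,0,0,0,0.3,-0.3,0.1,1,0,0,0,0.3,-0.3,0.1,1,0,0,0,0.3,-0.3,0.1,1,0,0,0,0.3,-0.3,0.1,1,0,0,0,0.3,-0.3,0.1,1,0,0,0,0.3,-0.3,0.1,1]'

```text
time: 3.35
tool_pos: [0.579, -0.2626, 0.0075]
ee_rot: [3.139, 0.602, 2.564]
wrist_force: [-0.8, 0.6, -0.3]
width: 0.0499
finger_force: 0.0
```

```bash
python3 -c "
from h import *
tell();o=robot.get_obs();delta(np.array(o['tool_pos'])+[0,0,.1],rot(o['ee_rot']))"
```

```text
t 3.35 tcp [ 0.579  -0.2626  0.0075] axis [ 0.476 -0.308 -0.824] q [-0.49  0.06  1.95 -0.1   0.53 -1.41] F [-0.8  0.6 -0.3] w 0.0499 ff 0.0
rotvec [0. 0. 0.] shift cm [-5.67  0.02 -8.24] dist 10.0 deg 0.0
```

Two more rows to close, then lift. I'll prepare the next target too: the start beside the plate on its −y side.

move_arm --deltas '[0,0,0,0,0,0,1,0,0,0,0,0,0,1,0,0,0,-1.1,0,-1.6,1,0,0,0,-5.7,0,-8.2,1,0,0,0,-5.7,0,-8.2,1,0,0,0,-5.7,0,-8.2,1]'

```text
time: 3.95
tool_pos: [0.5828, -0.2647, 0.1154]
ee_rot: [3.138, 0.615, 2.563]
wrist_force: [1.1, 0.3, -0.5]
width: 0.0482
finger_force: 30.0
```

```bash
cat >> h.py <<'E'
C=np.array([.595,.167]); A=13.0; L=.6
def pl(a,b): # lamp-frame offsets from plate centre -> world xy
    t=np.radians(A); return C+a*np.array([np.cos(t),np.sin(t)])+b*np.array([-np.sin(t),np.cos(t)])
E
python3 -c "
from h import *
tell();x,y=pl(0,-.13);print(x,y)
delta(*goal(x,y,.022,.007,A,L,up=.1))"
```

```text
t 3.95 tcp [ 0.5828 -0.2647  0.1154] axis [ 0.485 -0.312 -0.817] q [-0.49 -0.07  1.84 -0.07  0.76 -1.45] F [ 1.1  0.3 -0.5] w 0.0482 ff 30.0
0.6242436370647024 0.040331891577919415
rotvec [-0.456  0.015 -0.661] shift cm [10.69 28.58 -6.42] dist 31.2 deg 46.0
```

move_arm --deltas '[-0.456,0.01,-0.66,10.7,28.6,-6.4,1,-0.456,0.01,-0.66,10.7,28.6,-6.4,1,-0.456,0.01,-0.66,10.7,28.6,-6.4,1,-0.456,0.01,-0.66,10.7,28.6,-6.4,1,-0.456,0.01,-0.66,10.7,28.6,-6.4,1,-0.456,0.01,-0.66,10.7,28.6,-6.4,1,-0.456,0.01,-0.66,10.7,28.6,-6.4,1,-0.456,0.01,-0.66,10.7,28.6,-6.4,1]'

```text
time: 4.75
tool_pos: [0.6292, 0.0469, 0.0969]
ee_rot: [3.132, 0.591, -2.918]
wrist_force: [-0.2, 0.4, -1.0]
width: 0.0481
finger_force: 30.0
```

Run:
```python
from h import *
tell();x,y=pl(0,-.12)
s,P=cam("wrist"); save(s,"w2.png"); np.savez("w2.npz",P=P,im=s["image"])
delta(*goal(x,y,.022,.007,A,L,up=.025))
```

```text
t 4.75 tcp [0.6292 0.0469 0.0969] axis [ 0.541  0.133 -0.83 ] q [-0.13 -0.06  1.86  0.28  0.8  -2.07] F [-0.2  0.4 -1. ] w 0.0481 ff 30.0
rotvec [ 0.007 -0.008 -0.004] shift cm [3.32 0.55 5.65] dist 6.6 deg 0.6
```

View pics/w2.png

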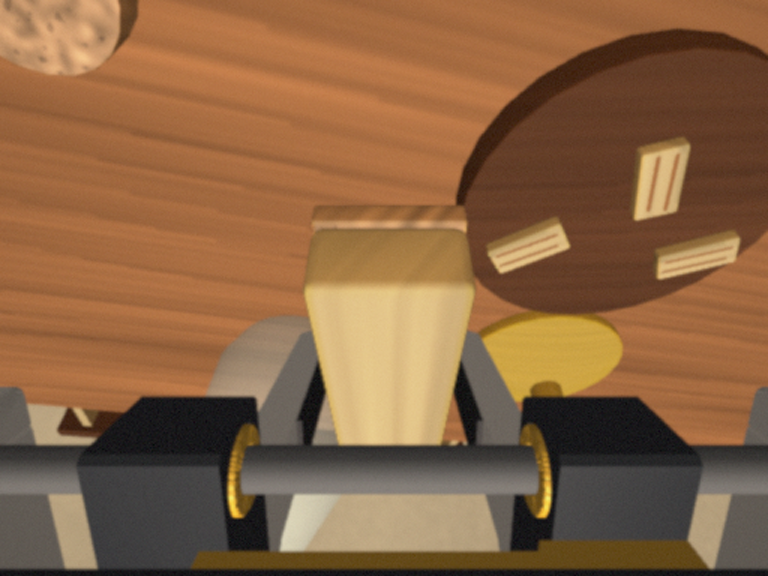

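The block is held level, with the plate to its right at (460–768, 30–310). The chips are at (528,246), (662,180) and (697,256), and the bottle is ahead on the left. I'll measure the plate, the chips and the held block from this view.

Run:
```python
from h import *
D=np.load("w2.npz");P=D["P"];im=D["im"].astype(int).sum(2)
t=np.radians(A)
def lf(q): d=q[:,:2]-C; return np.c_[d[:,0]*np.cos(t)+d[:,1]*np.sin(t),-d[:,0]*np.sin(t)+d[:,1]*np.cos(t),q[:,2]]
def box(x0,y0,x1,y1):
    m=np.zeros(im.shape,bool);m[int(y0/1.5):int(y1/1.5),int(x0/1.5):int(x1/1.5)]=1;return m
with np.errstate(invalid='ignore'):
  pm=box(455,20,768,320)&(P[...,2]>.016)&(P[...,2]<.027)
q=lf(P[pm]); print("plate z",np.median(q[:,2]),"lamp-frame range",q.min(0),q.max(0))
# circle fit to hull
h=cv2.convexHull(q[:,:2].astype(np.float32))[:,0]
h=h[(h[:,0]<.02)&(h[:,1]<0.05)]
M=np.c_[2*h,np.ones(len(h))]; s=np.linalg.lstsq(M,(h**2).sum(1),rcond=None)[0]; print("fit",s[:2],np.sqrt(s[2]+s[:2]@s[:2]),len(h))
from scipy.optimize import least_squares
print("fixed r",least_squares(lambda c:np.hypot(*(h-c).T)-.085,[0,0]).x)
for n,b in dict(c1=(480,215,575,275),c0=(628,135,695,222),c2=(650,228,745,280)).items():
    m=box(*b)&(im>330); q=lf(P[m]); print(n,np.nanmin(q,0).round(3),np.nanmax(q,0).round(3))
m=box(305,200,475,420)
q=lf(P[m&(P[...,2]>.09)]);print("block",np.nanmin(q,0).round(3),np.nanmax(q,0).round(3))
for b in((300,235,475,280),(330,300,450,420),(315,209,465,225)):
    q=lf(P[box(*b)]);print(b,np.nanpercentile(q,[5,50,95],axis=0).round(3).tolist())
```

```text
plate z 0.021410515025308885 lamp-frame range [-0.08474941 -0.08643148  0.01600211] [0.08531995 0.08181592 0.02699241]
fit [-0.00285627 -0.00428805] 0.08190517356616132 31
fixed r [ 0.00028647 -0.00218653]
c1 [-0.002 -0.07   0.02 ] [ 0.043 -0.024  0.031]
c0 [-0.047 -0.012  0.021] [0.001 0.018 0.032]
c2 [ 0.008  0.025 -0.002] [0.074 0.116 0.031]
block [-0.066 -0.159  0.09 ] [ 0.02  -0.091  0.148]
(300, 235, 475, 280) [[-0.065, -0.149, 0.021], [-0.064, -0.126, 0.112], [0.031, -0.104, 0.12]]
(330, 300, 450, 420) [[-0.058, -0.143, 0.124], [-0.03, -0.125, 0.125], [0.011, -0.107, 0.126]]
(315, 209, 465, 225) [[-0.065, -0.146, 0.092], [-0.065, -0.125, 0.096], [-0.064, -0.104, 0.099]]
```

```bash
python3 -c "
from h import *
x,y=pl(.008,-.122)
delta(*goal(x,y,.022,.007,A,L,up=.0265))"
```

```text
rotvec [ 0.007 -0.008 -0.004] shift cm [2.57 0.36 5.97] dist 6.5 deg 0.6
```

move_arm --deltas '[0.007,-0.008,0,2.5,0.3,5.8,1,0.007,-0.008,0,2.5,0.3,5.8,1,0.007,-0.008,0,2.5,0.3,5.8,1,0.007,-0.008,0,2.5,0.3,5.8,1]'

```text
time: 5.2
tool_pos: [0.6419, 0.0497, 0.0384]
ee_rot: [3.141, 0.604, -2.922]
wrist_force: [0.4, -0.4, -0.8]
width: 0.0481
finger_force: 30.0
```

```bash
python3 -c "
from h import *
tell()
x,y=pl(.008,.0)
delta(*goal(x,y,.022,.007,A,L,up=.0265))"
```

```text
t 5.2 tcp [0.6419 0.0497 0.0384] axis [ 0.554  0.125 -0.823] q [-0.11  0.03  1.91  0.31  0.65 -2.1 ] F [ 0.4 -0.4 -0.8] w 0.0481 ff 30.0
rotvec [-0.003  0.004 -0.006] shift cm [ 0.44 12.48  0.31] dist 12.5 deg 0.4
```

move_arm --deltas '[0,0,0,0.2,0,0.2,1,0,0,0,0.2,0.5,0.2,1,0,0,0,0.2,1,0.2,1]'

```text
time: 5.5
tool_pos: [0.6396, 0.0603, 0.0368]
ee_rot: [3.141, 0.606, -2.921]
wrist_force: [-1.0, -0.6, -1.0]
width: 0.0482
finger_force: 30.0
```

```bash
python3 -c "
from h import *
tell()
x,y=pl(.008,.0)
delta(*goal(x,y,.022,.007,A,L,up=.0265))"
```

```text
t 5.5 tcp [0.6396 0.0603 0.0368] axis [ 0.555  0.125 -0.822] q [-0.09  0.03  1.92  0.3   0.64 -2.07] F [-1.  -0.6 -1. ] w 0.0482 ff 30.0
rotvec [-0.003  0.006 -0.005] shift cm [ 0.34 11.4   0.17] dist 11.4 deg 0.5
```

move_arm --deltas '[0,0,0,0.3,0.5,0.2,1,0,0,0,0.3,2,0.2,1,0,0,0,0.3,3.5,0.2,1,0,0,0,0.3,5,0.2,1,0,0,0,0.3,6.5,0.2,1,0,0,0,0.3,8,0.2,1,0,0,0,0.3,9.5,0.2,1,0,0,0,0.3,11,0.2,1]'

```text
time: 6.3
tool_pos: [0.6129, 0.1685, 0.0321]
ee_rot: [3.14, 0.604, -2.92]
wrist_force: [0.6, -0.2, -2.1]
width: 0.0479
finger_force: 30.0
```

```bash
python3 -c "
from h import *
tell()
x,y=pl(.008,.12)
delta(*goal(x,y,.022,.007,A,L,up=.0265))"
```

```text
t 6.3 tcp [0.6129 0.1685 0.0321] axis [ 0.554  0.126 -0.823] q [ 0.16  0.02  1.94  0.07  0.58 -1.68] F [ 0.6 -0.2 -2.1] w 0.0479 ff 30.0
rotvec [-0.002  0.004 -0.004] shift cm [-0.07 12.26 -0.11] dist 12.3 deg 0.3
```

move_arm --deltas '[0,0,0,0,1.5,0,1,0,0,0,0,3,0,1,0,0,0,0,4.5,0,1,0,0,0,0,6,0,1,0,0,0,0,7.5,0,1,0,0,0,0,9,0,1,0,0,0,0,10.5,0,1,0,0,0,0,12.3,0,1]'

```text
time: 7.1
tool_pos: [0.5857, 0.2883, 0.0321]
ee_rot: [3.14, 0.604, -2.92]
wrist_force: [0.8, 0.1, -0.7]
width: 0.0476
finger_force: 30.0
```

Run:
```python
from h import *
tell()
s,P=cam("scene"); save(s,"s2.png",crop=(150,140,490,380),k=2)
x,y=pl(-.03,.30);print(x,y)
delta(*goal(x,y,.022,.007,A,L,up=.09))
```

```text
t 7.1 tcp [0.5857 0.2883 0.0321] axis [ 0.553  0.126 -0.823] q [ 0.43  0.07  1.88 -0.21  0.61 -1.22] F [ 0.8  0.1 -0.7] w 0.0476 ff 30.0
0.4982835817532834 0.45256248780525465
rotvec [ 0.001  0.005 -0.004] shift cm [-0.45 17.74 -7.47] dist 19.3 deg 0.4
```

View pics/s2.png

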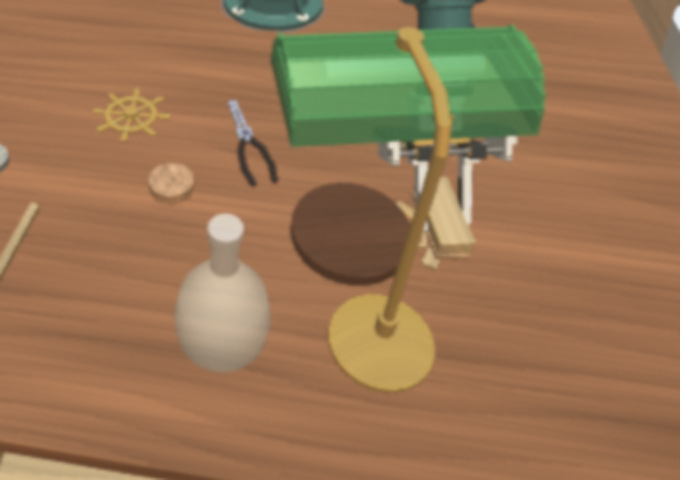

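The plate's visible surface is clear, and chips lie beside its edge at about (405,212) and (430,255), next to the held block. I'll lift the block away, then check whether any chip leans on the plate.

move_arm --deltas '[0,0,0,-3.4,0,-5,1,0,0,0,-3.4,2,-5,1,0,0,0,-0.4,17.7,-7.4,1,0,0,0,-0.4,17.7,-7.4,1,0,0,0,-0.4,17.7,-7.4,1,0,0,0,-0.4,17.7,-7.4,1,0,0,0,-0.4,17.7,-7.4,1]'

```text
time: 7.85
tool_pos: [0.5082, 0.4535, 0.0953]
ee_rot: [3.141, 0.603, -2.916]
wrist_force: [-0.5, 0.1, -0.9]
width: 0.0477
finger_force: 30.0
```

Run:
```python
from h import *
tell()
s,P=cam("scene"); save(s,"s3.png",crop=(270,200,410,310),k=5)
im=s["image"].astype(int); t=np.radians(A)
m=(im[...,1]>110)&(im[...,2]>60)&(np.abs(P[...,0]-.59)<.15)&(np.abs(P[...,1]-.22)<.17)&(P[...,2]<.06)
n,lab,st,_=cv2.connectedComponentsWithStats(m.astype(np.uint8))
for i in range(1,n):
    if st[i,4]>15:
        q=P[lab==i]; d=q[:,:2]-C; print(st[i],q.mean(0).round(3),"r",np.hypot(*d.T).min().round(3),np.hypot(*d.T).max().round(3),"z",np.percentile(q[:,2],[5,95]).round(3))
x,y=pl(-.03,.30)
delta(*goal(x,y,.022,.007,A,L,up=.003))
```

```text
t 7.85 tcp [0.5082 0.4535 0.0953] axis [ 0.553  0.128 -0.824] q [ 0.81  0.11  1.69 -0.42  0.86 -0.79] F [-0.5  0.1 -0.9] w 0.0477 ff 30.0
[ 281  219   81   82 2435] [0.613 0.131 0.002] r 0.08 0.186 z [-0.002  0.018]
[368 225  33  20 441] [0.475 0.346 0.   ] r 0.155 0.27 z [-0.002  0.003]
[ 354  244   56   43 1554] [0.595 0.323 0.001] r 0.093 0.235 z [-0.002  0.007]
[348 285  66  28 614] [0.712 0.287 0.003] r 0.109 0.252 z [-0.002  0.021]
rotvec [-0.002  0.003 -0.003] shift cm [4.82 0.33 7.01] dist 8.5 deg 0.2
```

View pics/s3.png

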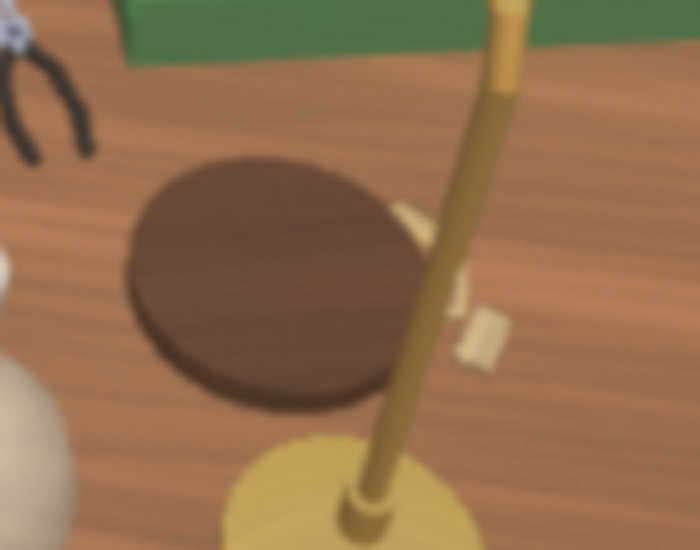

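The plate top is clear. Chips lie at its +y edge at (410,222), (458,292) and (483,340). I'll check the heights of these to see whether any is propped on the plate.

Run:
```python
from h import *
s,P=cam("scene")
for n,(u,v) in dict(a1=(400,210),a2=(410,222),a3=(425,236),b=(458,292),b2=(463,275),b3=(455,310),c=(483,340),c2=(495,318),c3=(480,365)).items():
    q=P[200+v//5,270+u//5]; d=q[:2]-C; print(n,q.round(4),np.hypot(*d).round(4))
s,P=cam("wrist"); save(s,"w3.png")
x,y=pl(-.03,.30)
```

```text
a1 [0.5342 0.2381 0.0124] 0.0935
a2 [0.5433 0.243  0.0148] 0.0919
a3 [0.5523 0.2513 0.0135] 0.0945
b [0.5871 0.2667 0.0096] 0.1
b2 [0.5743 0.2707 0.008 ] 0.1057
b3 [0.6014 0.2657 0.0094] 0.0989
c [0.6202 0.2778 0.0096] 0.1137
c2 [0.5979 0.2887 0.0055] 0.1218
c3 [0.6354 0.2771 0.0073] 0.1173
```

View pics/w3.png

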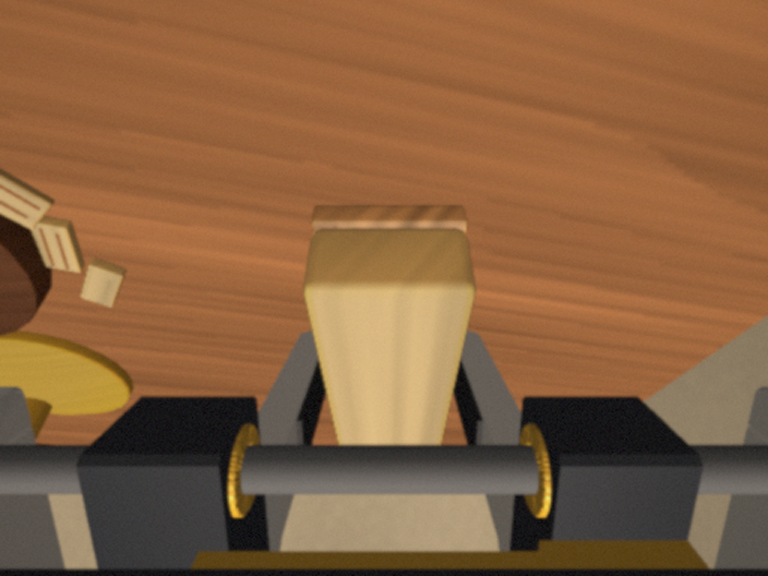

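Chips appear in the wrist view at (20,197), (58,246) and (103,283), beside the plate on the desk. The block is level, so I'll set it down here and check the nearest chip from close by afterwards.

move_arm --deltas '[0,0,0,3.9,0.2,5.7,1,0,0,0,3.9,0.2,5.7,1,0,0,0,3.9,0.2,5.7,1,0,0,0,3.9,0.2,5.7,1]'

```text
time: 8.4
tool_pos: [0.5106, 0.4522, 0.0267]
ee_rot: [3.141, 0.604, -2.922]
wrist_force: [-0.4, 0.4, -1.0]
width: 0.0477
finger_force: 30.0
```

Run:
```python
from h import *
tell()
o=robot.get_obs();p=np.array(o["tool_pos"]);Rm=rot(o["ee_rot"])
delta(np.r_[p[:2],.0083],Rm)
```

```text
t 8.4 tcp [0.5106 0.4522 0.0267] axis [ 0.554  0.124 -0.823] q [ 0.8   0.19  1.76 -0.49  0.73 -0.7 ] F [-0.4  0.4 -1. ] w 0.0477 ff 30.0
rotvec [0. 0. 0.] shift cm [ 1.05 -0.    1.52] dist 1.8 deg 0.0
```

move_arm --deltas '[0,0,0,0.5,0,0.8,1,0,0,0,0.8,0,1.2,1,0,0,0,0.95,0,1.35,1,0,0,0,0.95,0,1.35,1]'

```text
time: 8.8
tool_pos: [0.5092, 0.4534, 0.0098]
ee_rot: [3.141, 0.603, -2.92]
wrist_force: [0.4, -0.4, -1.4]
width: 0.0476
finger_force: 30.0
```

Run:
```python
from h import *
tell()
```

```text
t 8.8 tcp [0.5092 0.4534 0.0098] axis [ 0.553  0.125 -0.823] q [ 0.8   0.22  1.77 -0.51  0.7  -0.67] F [ 0.4 -0.4 -1.4] w 0.0476 ff 30.0
```

move_arm --deltas '[0,0,0,0.1,0,0.15,1,0,0,0,0.1,0,0.15,1,0,0,0,0.1,0,0.15,-1,0,0,0,0.1,0,0.15,-1,0,0,0,0.1,0,0.15,-1,0,0,0,0.1,0,0.15,-1,0,0,0,0,0,-10,-1,0,0,0,0,0,-10,-1]'

```text
time: 9.6
tool_pos: [0.4536, 0.4396, 0.0883]
ee_rot: [-3.138, 0.598, -2.919]
wrist_force: [0.4, 0.5, 0.3]
width: 0.0914
finger_force: 0.0
```

Run:
```python
from h import *
tell()
# view chips: axis through (0.5,0.25) at height .05
delta(*goal(.60,.262,.1,.15,A,L))
```

```text
t 9.6 tcp [0.4536 0.4396 0.0883] axis [ 0.55   0.121 -0.826] q [ 0.87  0.03  1.8  -0.46  0.88 -0.7 ] F [0.4 0.5 0.3] w 0.0914 ff 0.0
rotvec [-0.006 -0.002 -0.003] shift cm [ -9.2  -20.57  -1.12] dist 22.6 deg 0.4
```

Run:
```python
from h import *
delta(*goal(.57,.255,.1,.12,A,L))
```

```text
rotvec [-0.006 -0.002 -0.003] shift cm [ -6.66 -20.57   0.78] dist 21.6 deg 0.4
```

move_arm --deltas '[0,0,0,-6.6,-20.5,0.7,-1,0,0,0,-6.6,-20.5,0.7,-1,0,0,0,-6.6,-20.5,0.7,-1,0,0,0,-6.6,-20.5,0.7,-1,0,0,0,-6.6,-20.5,0.7,-1,0,0,0,-6.6,-20.5,0.7,-1]'

```text
time: 10.2
tool_pos: [0.5583, 0.2514, 0.1237]
ee_rot: [3.14, 0.605, -2.925]
wrist_force: [0.2, 1.0, 0.0]
width: 0.094
finger_force: 0.0
```

Run:
```python
from h import *
tell()
s,P=cam("wrist"); save(s,"w4.png"); np.savez("w4.npz",P=P,im=s["image"])
```

```text
t 10.2 tcp [0.5583 0.2514 0.1237] axis [ 0.556  0.123 -0.822] q [ 0.38 -0.13  1.88 -0.13  0.8  -1.34] F [0.2 1.  0. ] w 0.094 ff 0.0
```

View pics/w4.png

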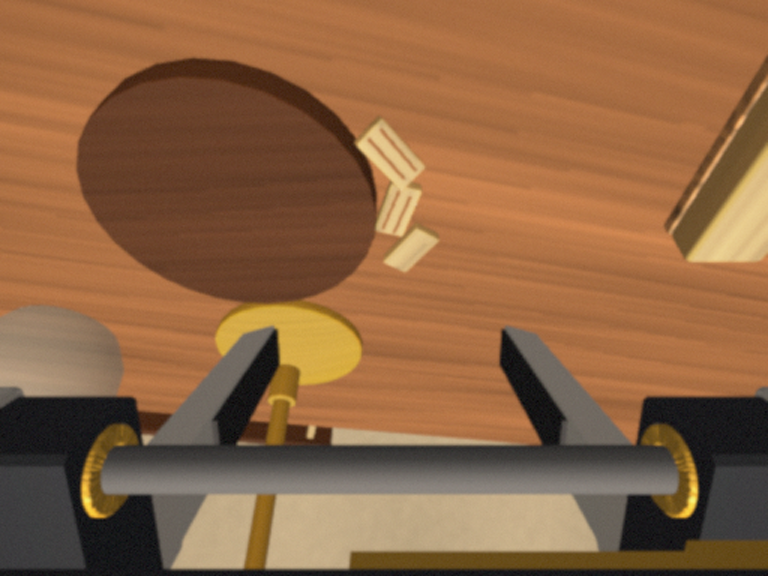

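The chips lie at (390,152), (400,209) and (411,249). The first touches the plate's edge at (358,145). I'll fit planes to the chips and refit the plate centre.

Run:
```python
from h import *
from scipy.optimize import least_squares
D=np.load("w4.npz");P=D["P"];im=D["im"].astype(int)
def box(x0,y0,x1,y1):
    m=np.zeros(im.shape[:2],bool);m[int(y0/1.5):int(y1/1.5),int(x0/1.5):int(x1/1.5)]=1;return m
bright=(im[...,1]>130)&(im[...,2]>75)
for n,b in dict(a=(355,115,428,186),b=(374,186,425,238),c=(382,224,442,275)).items():
    q=P[box(*b)&bright]; co=np.linalg.lstsq(np.c_[q[:,:2]-q[:,:2].mean(0),np.ones(len(q))],q[:,2],rcond=None)[0]
    r=np.hypot(*(q[:,:2]-C).T)
    print(n,len(q),q.mean(0).round(4),"slope",co.round(3),"r",np.percentile(r,[1,99]).round(3),"z",np.percentile(q[:,2],[2,25,50,75,98]).round(4))
dark=(im.sum(2)<260)&box(70,50,385,305)&(P[...,2]>.013)&(P[...,2]<.03)
q=P[dark]; print("z",np.median(q[:,2])); h=cv2.convexHull(q[:,:2].astype(np.float32))[:,0]
print("centre",least_squares(lambda c:np.hypot(*(h-c).T)-.085,C,loss="soft_l1",f_scale=.002).x, "free",least_squares(lambda c:np.hypot(*(h-c[:2]).T)-c[2],[*C,.085]).x)
```

```text
** On entry to DLASCL parameter number  4 had an illegal value
 ** On entry to DLASCL parameter number  4 had an illegal valueTraceback (most recent call last):
  File "<stdin>", line 8, in <module>
    x, resids, rank, s = _umath_linalg.lstsq(a, b, rcond,
                         ~~~~~~~~~~~~~~~~~~~^^^^^^^^^^^^^
                                             signature=signature)
                                             ^^^^^^^^^^^^^^^^^^^^
    raise LinAlgError("SVD did not converge in Linear Least Squares")
numpy.linalg.LinAlgError: SVD did not converge in Linear Least Squares
```

Run:
```python
from h import *
from scipy.optimize import least_squares
D=np.load("w4.npz");P=D["P"];im=D["im"].astype(int); ok=np.isfinite(P[...,0])
def box(x0,y0,x1,y1):
    m=np.zeros(im.shape[:2],bool);m[int(y0/1.5):int(y1/1.5),int(x0/1.5):int(x1/1.5)]=1;return m
bright=(im[...,1]>130)&(im[...,2]>75)&ok
for n,b in dict(a=(355,115,428,186),b=(374,186,425,238),c=(382,224,442,275)).items():
    q=P[box(*b)&bright]; co=np.linalg.lstsq(np.c_[q[:,:2]-q[:,:2].mean(0),np.ones(len(q))],q[:,2],rcond=None)[0]
    r=np.hypot(*(q[:,:2]-C).T)
    print(n,len(q),q.mean(0).round(4),"slope",co.round(3),"r",np.percentile(r,[1,99]).round(3),"z",np.percentile(q[:,2],[2,25,50,75,98]).round(4))
dark=(im.sum(2)<260)&box(70,50,385,305)&ok&(P[...,2]>.013)&(P[...,2]<.03)
q=P[dark]; print("z",np.median(q[:,2])); h=cv2.convexHull(q[:,:2].astype(np.float32))[:,0]
print("centre",least_squares(lambda c:np.hypot(*(h-c).T)-.085,C,loss="soft_l1",f_scale=.002).x, "free",least_squares(lambda c:np.hypot(*(h-c[:2]).T)-c[2],[*C,.085]).x)
```

```text
a 1113 [0.5409 0.2488 0.0102] slope [ 0.071 -0.139  0.01 ] r [0.084 0.113] z [-0.0007  0.0086  0.0106  0.0127  0.0147]
b 770 [0.582  0.2633 0.0072] slope [-0.034 -0.056  0.007] r [0.085 0.115] z [-0.0005  0.0069  0.0074  0.0079  0.009 ]
c 716 [0.6112 0.2759 0.0069] slope [-0.032  0.01   0.007] r [0.089 0.127] z [-0.0004  0.0068  0.0073  0.0077  0.0086]
z 0.021434822457290184
centre [0.59529224 0.16521857] free [0.59488546 0.16508491 0.08412091]
```

Chips b and c lie flat on the desk. Chip a is slightly tilted, with one corner against the plate's wall. I'll nudge it clear with the closed fingertips.

```bash
sed -i 's/C=np.array(\[.595,.167\])/C=np.array([.595,.1655])/' h.py
python3 - <<'E'
from h import *
Rm=goal(0,0,0,0,A,L)[1]
delta(np.array([.503,.219,.05]),Rm)
for v in ([0,0,-.043],[.036,.036,0]): print((Rm.T@np.array(v)*100).round(2))
E
```

```text
rotvec [-0.003  0.004 -0.007] shift cm [ 9.11 -2.13  2.58] dist 9.7 deg 0.5
[2.43 0.   3.55]
[-3.56  2.7   2.44]
```

move_arm --deltas '[0,0,0,9,-2.1,2.5,1,0,0,0,9,-2.1,2.5,1,0,0,0,9,-2.1,2.5,1,0,0,0,9,-2.1,2.5,1,0,0,0,9,-2.1,2.5,1,0,0,0,9,-2.1,2.5,1,0,0,0,9,-2.1,2.5,1,0,0,0,9,-2.1,2.5,1]'

```text
time: 11.05
tool_pos: [0.5044, 0.221, 0.0527]
ee_rot: [3.14, 0.606, -2.92]
wrist_force: [0.1, -0.3, -0.4]
width: 0.033
finger_force: 0.0
```

Run:
```python
from h import *
tell()
Rm=goal(0,0,0,0,A,L)[1]
delta(np.array([.503,.219,.008]),Rm)
```

```text
t 11.05 tcp [0.5044 0.221  0.0527] axis [ 0.555  0.126 -0.822] q [ 0.36 -0.21  2.09 -0.13  0.66 -1.36] F [ 0.1 -0.3 -0.4] w 0.033 ff 0.0
rotvec [-0.002  0.006 -0.005] shift cm [ 2.69 -0.17  3.57] dist 4.5 deg 0.5
```

move_arm --deltas '[0,0,0,0,0,0,1,0,0,0,0,0,0,1,0,0,0,0,0,0,1,0,0,0,0,0,0,1,0,0,0,2.6,-0.1,3.4,1,0,0,0,2.6,-0.1,3.4,1,0,0,0,2.6,-0.1,3.4,1,0,0,0,2.6,-0.1,3.4,1]'

```text
time: 11.85
tool_pos: [0.5013, 0.219, 0.0089]
ee_rot: [3.141, 0.604, -2.92]
wrist_force: [-0.4, -0.4, -0.0]
width: 0.0004
finger_force: 0.0
```

Run:
```python
from h import *
tell()
Rm=goal(0,0,0,0,A,L)[1]
delta(np.array([.538,.254,.007]),Rm)
```

```text
t 11.85 tcp [0.5013 0.219  0.0089] axis [ 0.554  0.126 -0.823] q [ 0.36 -0.14  2.14 -0.15  0.55 -1.33] F [-0.4 -0.4 -0. ] w 0.0004 ff 0.0
rotvec [-0.002  0.004 -0.005] shift cm [-3.47  2.61  2.63] dist 5.1 deg 0.4
```

move_arm --deltas '[0,0,0,-0.6,0.4,0.5,1,0,0,0,-1.2,0.9,0.9,1,0,0,0,-1.8,1.3,1.3,1,0,0,0,-2.4,1.8,1.7,1,0,0,0,-3,2.2,2.1,1,0,0,0,-3.6,2.7,2.5,1,0,0,0,-3.6,2.7,2.5,1]'

```text
time: 12.55
tool_pos: [0.5389, 0.2558, 0.0083]
ee_rot: [3.14, 0.604, -2.92]
wrist_force: [-0.4, -0.8, -0.2]
width: 0.0005
finger_force: 0.0
```

Run:
```python
from h import *
tell()
Rm=goal(0,0,0,0,A,L)[1]
p=np.array(robot.get_obs()["tool_pos"])
delta(np.array([.50,.22,.08]),Rm)
```

```text
t 12.55 tcp [0.5389 0.2558 0.0083] axis [ 0.554  0.126 -0.823] q [ 0.41 -0.02  2.03 -0.21  0.54 -1.24] F [-0.4 -0.8 -0.2] w 0.0005 ff 0.0
rotvec [-0.002  0.004 -0.004] shift cm [-0.31 -2.63 -8.51] dist 8.9 deg 0.4
```

Back off, open, and measure the chips by numbers.

move_arm --deltas '[0,0,0,-0.3,-2.6,-8.5,-1,0,0,0,-0.3,-2.6,-8.5,-1,0,0,0,-0.3,-2.6,-8.5,-1]'

```text
time: 12.85
tool_pos: [0.5006, 0.2195, 0.0851]
ee_rot: [3.139, 0.612, -2.922]
wrist_force: [0.2, 0.9, 0.9]
width: 0.0211
finger_force: 0.0
```

Run:
```python
from h import *
tell()
s,P=cam("wrist"); im=s["image"].astype(int); ok=np.isfinite(P[...,0])
cv2.imwrite("pics/w5.png",s["image"][:,:,::-1])
hv=cv2.cvtColor(s["image"],cv2.COLOR_RGB2HSV)
with np.errstate(invalid='ignore'):
  m=ok&(P[...,2]>.004)&(P[...,2]<.02)&(im[...,1]>130)&(im[...,2]>75)&(np.hypot(P[...,0]-.595,P[...,1]-.1655)<.17)&(P[...,1]>.2)
n,lab,st,_=cv2.connectedComponentsWithStats(m.astype(np.uint8))
for i in range(1,n):
    if st[i,4]>40:
        q=P[lab==i]; r=np.hypot(*(q[:,:2]-C).T); print(st[i],q.mean(0).round(3),"r",np.percentile(r,[1,99]).round(3),"z",np.percentile(q[:,2],[5,50,95]).round(4),cv2.minAreaRect(q[:,:2].astype(np.float32)))
with np.errstate(invalid='ignore'):
  m=ok&(P[...,2]>.026)&(np.hypot(P[...,0]-C[0],P[...,1]-C[1])<.085)&(P[...,2]<.05)
print("on plate px",m.sum())
delta(*goal(.548,-.1045,.010,.0075,-8,L,up=.1))
```

```text
t 12.85 tcp [0.5006 0.2195 0.0851] axis [ 0.56   0.128 -0.818] q [ 0.36 -0.26  2.07 -0.12  0.73 -1.37] F [0.2 0.9 0.9] w 0.0211 ff 0.0
[ 270  184   50   40 1009] [0.562 0.268 0.01 ] r [0.088 0.13 ] z [0.0065 0.0093 0.0156] ((0.5734753608703613, 0.2623032331466675), (0.040935441851615906, 0.05898701027035713), 65.03690338134766)
[292 219  15  12  72] [0.6   0.287 0.007] r [0.111 0.129] z [0.0051 0.0071 0.008 ] ((0.5993953347206116, 0.28726354241371155), (0.021266769617795944, 0.009932511486113071), 42.77348327636719)
on plate px 0
rotvec [0.206 0.009 0.296] shift cm [  0.41 -32.71  -3.37] dist 32.9 deg 20.7
```

No chip is on the plate; all of them lie beyond its rim on the desk. Next is the cork disc.

move_arm --deltas '[0.206,0.009,0.296,0.4,-32.7,-3.3,-1,0.206,0.009,0.296,0.4,-32.7,-3.3,-1,0.206,0.009,0.296,0.4,-32.7,-3.3,-1,0.206,0.009,0.296,0.4,-32.7,-3.3,-1,0.206,0.009,0.296,0.4,-32.7,-3.3,-1,0.206,0.009,0.296,0.4,-32.7,-3.3,-1,0.206,0.009,0.296,0.4,-32.7,-3.3,-1,0.206,0.009,0.296,0.4,-32.7,-3.3,-1]'

```text
time: 13.7
tool_pos: [0.5494, -0.1084, 0.1032]
ee_rot: [-3.139, 0.593, 2.998]
wrist_force: [-0.4, 0.7, 0.1]
width: 0.0889
finger_force: 0.0
```

```bash
cat >> h.py <<'E'
def disc(x,y,zl,zh,r):
    from scipy.optimize import least_squares
    s,P=cam("wrist")
    with np.errstate(invalid='ignore'): m=(P[...,2]>zl)&(P[...,2]<zh)&(np.hypot(P[...,0]-x,P[...,1]-y)<r+.02)
    q=P[m]; h=cv2.convexHull(q[:,:2].astype(np.float32))[:,0]
    c=least_squares(lambda c:np.hypot(*(h-c).T)-r,[x,y],loss="soft_l1",f_scale=.002).x
    print("disc",len(q),"mean",q.mean(0).round(4),"fit",c.round(4),"minmax",q.min(0).round(4),q.max(0).round(4))
    return s,P,c
E
python3 - <<'E'
from h import *
tell()
s,P,c=disc(.548,-.1045,.014,.026,.034)
delta(*goal(*c,.010,.0075,-8,L))
E
```

```text
t 13.7 tcp [ 0.5494 -0.1084  0.1032] axis [ 0.553 -0.083 -0.829] q [-0.38 -0.25  2.01  0.17  0.81 -1.89] F [-0.4  0.7  0.1] w 0.0889 ff 0.0
disc 4519 mean [ 0.5435 -0.1041  0.0193] fit [ 0.5475 -0.1048] minmax [ 0.5132 -0.1384  0.0141] [ 0.5818 -0.0712  0.0218]
rotvec [-0.003 -0.008 -0.002] shift cm [5.28 0.12 7.9 ] dist 9.5 deg 0.5
```

move_arm --deltas '[0,-0.008,0,4.6,0.1,6.9,-1,0,-0.008,0,4.6,0.1,6.9,-1,0,-0.008,0,4.6,0.1,6.9,-1,0,-0.008,0,5.2,0.1,7.8,-1,0,-0.008,0,5.2,0.1,7.8,-1,0,-0.008,0,5.2,0.1,7.8,-1]'

```text
time: 14.35
tool_pos: [0.5515, -0.1037, 0.0124]
ee_rot: [-3.138, 0.606, 3.006]
wrist_force: [0.1, -0.9, 0.5]
width: 0.0939
finger_force: 0.0
```

Run:
```python
from h import *
tell()
delta(*goal(.5475,-.1048,.010,.0075,-8,L))
```

```text
t 14.35 tcp [ 0.5515 -0.1037  0.0124] axis [ 0.564 -0.081 -0.822] q [-0.37 -0.13  2.12  0.24  0.57 -1.96] F [ 0.1 -0.9  0.5] w 0.0939 ff 0.0
rotvec [-0.002  0.006  0.003] shift cm [ 0.45 -0.16  0.28] dist 0.6 deg 0.4
```

Correct, then close, then check.

move_arm --deltas '[0,0,0,0.4,-0.15,0.3,-1,0,0,0,0.4,-0.15,0.3,-1,0,0,0,0.4,-0.15,0.3,1,0,0,0,0.4,-0.15,0.3,1,0,0,0,0.4,-0.15,0.3,1,0,0,0,0.4,-0.15,0.3,1,0,0,0,0.4,-0.15,0.3,1,0,0,0,0.4,-0.15,0.3,1]'

```text
time: 15.15
tool_pos: [0.5485, -0.1051, 0.0059]
ee_rot: [-3.139, 0.603, 3.004]
wrist_force: [-0.8, 0.2, 0.5]
width: 0.0676
finger_force: 30.0
```

Run:
```python
from h import *
tell()
o=robot.get_obs();delta(np.array(o['tool_pos'])+[-.02,0,.08],rot(o['ee_rot']))
```

```text
t 15.15 tcp [ 0.5485 -0.1051  0.0059] axis [ 0.561 -0.08  -0.824] q [-0.37 -0.12  2.13  0.25  0.56 -1.98] F [-0.8  0.2  0.5] w 0.0676 ff 30.0
rotvec [0. 0. 0.] shift cm [-2.9  -0.3  -7.71] dist 8.2 deg 0.0
```

move_arm --deltas '[0,0,0,-1.0,0,-1.6,1,0,0,0,-2.9,-0.3,-7.7,1,0,0,0,-2.9,-0.3,-7.7,1,0,0,0,-2.9,-0.3,-7.7,1]'

```text
time: 15.55
tool_pos: [0.53, -0.1059, 0.0896]
ee_rot: [-3.137, 0.609, 3.005]
wrist_force: [-0.7, 0.1, 0.1]
width: 0.0675
finger_force: 30.0
```

Run:
```python
from h import *
tell()
x,y=pl(.001,0); Rm=goal(0,0,0,0,A,L)[1]
delta(np.array([x,y,.085]),Rm)
```

```text
t 15.55 tcp [ 0.53   -0.1059  0.0896] axis [ 0.566 -0.083 -0.82 ] q [-0.4  -0.3   2.08  0.2   0.77 -1.93] F [-0.7  0.1  0.1] w 0.0675 ff 30.0
rotvec [-0.211  0.008 -0.299] shift cm [-2.08 27.82  1.86] dist 28.0 deg 21.0
```

move_arm --deltas '[-0.21,0.008,-0.3,-2.1,27.8,1.8,1,-0.21,0.008,-0.3,-2.1,27.8,1.8,1,-0.21,0.008,-0.3,-2.1,27.8,1.8,1,-0.21,0.008,-0.3,-2.1,27.8,1.8,1,-0.21,0.008,-0.3,-2.1,27.8,1.8,1,-0.21,0.008,-0.3,-2.1,27.8,1.8,1,-0.21,0.008,-0.3,-2.1,27.8,1.8,1,-0.21,0.008,-0.3,-2.1,27.8,1.8,1]'

```text
time: 16.35
tool_pos: [0.5927, 0.167, 0.0793]
ee_rot: [3.139, 0.59, -2.913]
wrist_force: [-0.3, -0.2, -0.6]
width: 0.0678
finger_force: 30.0
```

Run:
```python
from h import *
tell()
x,y=pl(.001,0); Rm=goal(0,0,0,0,A,L)[1]
# held disc top plane
s,P=cam("wrist"); p=np.array(robot.get_obs()["tool_pos"])
with np.errstate(invalid='ignore'): m=(P[...,2]>p[2]+.006)&(P[...,2]<p[2]+.022)&(np.hypot(P[...,0]-p[0],P[...,1]-p[1])<.033)
im=s["image"].astype(int); m&=(im[...,0]>im[...,2]+30)
q=P[m]; co=np.linalg.lstsq(np.c_[q[:,:2]-q[:,:2].mean(0),np.ones(len(q))],q[:,2],rcond=None)[0]
print(len(q),"mean",(q.mean(0)-p).round(4),"slope",co[:2].round(3),"min",(q.min(0)-p).round(4),"max",(q.max(0)-p).round(4))
delta(np.array([x,y,.032]),Rm)
```

```text
t 16.35 tcp [0.5927 0.167  0.0793] axis [ 0.541  0.128 -0.831] q [ 0.16 -0.09  1.92  0.06  0.72 -1.68] F [-0.3 -0.2 -0.6] w 0.0678 ff 30.0
4788 mean [-0.0039 -0.0012  0.013 ] slope [-0.01   0.006] min [-0.0329 -0.0329  0.0062] max [0.0327 0.0328 0.0183]
rotvec [ 0.002 -0.009 -0.   ] shift cm [ 2.42 -0.1   4.12] dist 4.8 deg 0.5
```

move_arm --deltas '[0,-0.009,0,1.2,-0.1,2.0,1,0,-0.009,0,2.3,-0.1,3.9,1,0,-0.009,0,2.3,-0.1,3.9,1,0,-0.009,0,2.3,-0.1,3.9,1,0,-0.009,0,2.3,-0.1,3.9,1]'

```text
time: 16.9
tool_pos: [0.5981, 0.1654, 0.0386]
ee_rot: [3.139, 0.606, -2.917]
wrist_force: [-0.4, -0.5, -0.0]
width: 0.0676
finger_force: 30.0
```

Run:
```python
from h import *
tell()
x,y=pl(.001,0); Rm=goal(0,0,0,0,A,L)[1]
delta(np.array([x,y,.0285]),Rm)
```

```text
t 16.9 tcp [0.5981 0.1654 0.0386] axis [ 0.555  0.129 -0.822] q [ 0.15 -0.03  1.97  0.08  0.6  -1.69] F [-0.4 -0.5 -0. ] w 0.0676 ff 30.0
rotvec [ 0.001  0.006 -0.002] shift cm [0.74 0.08 0.71] dist 1.0 deg 0.4
```

move_arm --deltas '[0,0.004,0,0.4,0.05,0.4,1,0,0.004,0,0.65,0.08,0.65,1,0,0.004,0,0.65,0.08,0.65,1,0,0.004,0,0.65,0.08,0.65,1]'

```text
time: 17.3
tool_pos: [0.5954, 0.1667, 0.0281]
ee_rot: [3.139, 0.6, -2.915]
wrist_force: [-0.1, -0.5, 0.3]
width: 0.0674
finger_force: 30.0
```

Run:
```python
from h import *
tell()
x,y=pl(.001,0); Rm=goal(0,0,0,0,A,L)[1]
delta(np.array([x,y,.0275]),Rm)
```

```text
t 17.3 tcp [0.5954 0.1667 0.0281] axis [ 0.55   0.129 -0.825] q [ 0.16 -0.01  1.98  0.07  0.58 -1.69] F [-0.1 -0.5  0.3] w 0.0674 ff 30.0
rotvec [ 0.002  0.    -0.001] shift cm [ 0.   -0.11  0.07] dist 0.1 deg 0.1
```

move_arm --deltas '[0,0,0,0,-0.1,0.06,1,0,0,0,0,-0.1,0.06,1,0,0,0,0,-0.1,0.06,-0.3,0,0,0,0,-0.1,0.06,-1,0,0,0,0,-0.1,0.06,-1,0,0,0,0,-0.1,0.06,-1,0,0,0,0,-0.1,-4,-1,0,0,0,0,-0.1,-8,-1]'

```text
time: 18.1
tool_pos: [0.5496, 0.1548, 0.0913]
ee_rot: [3.139, 0.593, -2.916]
wrist_force: [0.8, -0.1, 1.2]
width: 0.0941
finger_force: 0.0
```

Run:
```python
from h import *
tell()
s,P,c=disc(.595,.166,.035,.048,.034); print("off",(c-C)*1000)
delta(*goal(.543,-.3965,.008,.0065,-25,L,up=.12))
```

```text
t 18.1 tcp [0.5496 0.1548 0.0913] axis [ 0.544  0.128 -0.829] q [ 0.15 -0.21  2.01  0.07  0.76 -1.69] F [ 0.8 -0.1  1.2] w 0.0941 ff 0.0
disc 3323 mean [0.5899 0.1646 0.041 ] fit [0.5952 0.1658] minmax [0.5608 0.1323 0.035 ] [0.6294 0.1995 0.0432]
off [0.22171353 0.26309117]
rotvec [0.378 0.005 0.546] shift cm [  9.31 -53.62  -9.74] dist 55.3 deg 38.0
```

move_arm --deltas '[0.378,0,0.546,9.3,-53.6,-9.7,-1,0.378,0,0.546,9.3,-53.6,-9.7,-1,0.378,0,0.546,9.3,-53.6,-9.7,-1,0.378,0,0.546,9.3,-53.6,-9.7,-1,0.378,0,0.546,9.3,-53.6,-9.7,-1,0.378,0,0.546,9.3,-53.6,-9.7,-1,0.378,0,0.546,9.3,-53.6,-9.7,-1,0.378,0,0.546,9.3,-53.6,-9.7,-1]'

```text
time: 18.95
tool_pos: [0.5458, -0.2461, 0.1131]
ee_rot: [-3.139, 0.6, 2.706]
wrist_force: [1.3, 1.0, 0.4]
width: 0.0938
finger_force: 0.0
```

Run:
```python
from h import *
tell()
delta(*goal(.543,-.3965,.008,.0065,-25,L,up=.1))
```

```text
t 18.95 tcp [ 0.5458 -0.2461  0.1131] axis [ 0.511 -0.24  -0.825] q [-0.56 -0.17  1.93  0.09  0.79 -1.74] F [1.3 1.  0.4] w 0.0938 ff 0.0
rotvec [-0.002  0.     0.001] shift cm [ -4.74 -13.75   4.07] dist 15.1 deg 0.1
```

move_arm --deltas '[0,0,0,-4.7,-13.7,4.0,-1,0,0,0,-4.7,-13.7,4.0,-1,0,0,0,-4.7,-13.7,4.0,-1,0,0,0,-4.7,-13.7,4.0,-1,0,0,0,-4.7,-13.7,4.0,-1]'

```text
time: 19.45
tool_pos: [0.543, -0.3954, 0.1055]
ee_rot: [-3.14, 0.597, 2.703]
wrist_force: [1.0, 0.2, 0.1]
width: 0.0942
finger_force: 0.0
```

Run:
```python
from h import *
tell()
s,P,c=disc(.543,-.3965,.009,.022,.030)
delta(*goal(*c,.008,.0065,-25,L))
```

```text
t 19.45 tcp [ 0.543  -0.3954  0.1055] axis [ 0.509 -0.24  -0.827] q [-0.82  0.02  1.77  0.29  0.81 -2.1 ] F [1.  0.2 0.1] w 0.0942 ff 0.0
disc 3314 mean [ 0.5393 -0.3964  0.014 ] fit [ 0.5427 -0.3981] minmax [ 0.5127 -0.428   0.009 ] [ 0.5727 -0.3684  0.0171]
rotvec [-0.001 -0.002 -0.   ] shift cm [ 5.4  -0.39  8.32] dist 9.9 deg 0.2
```

move_arm --deltas '[0,0,0,4.5,-0.3,7.0,-1,0,0,0,4.5,-0.3,7.0,-1,0,0,0,4.5,-0.3,7.0,-1,0,0,0,5.3,-0.4,8.2,-1,0,0,0,5.3,-0.4,8.2,-1,0,0,0,5.3,-0.4,8.2,-1]'

```text
time: 20.1
tool_pos: [0.5455, -0.3996, 0.0113]
ee_rot: [-3.138, 0.602, 2.708]
wrist_force: [0.3, -0.3, 0.7]
width: 0.0939
finger_force: 0.0
```

Run:
```python
from h import *
tell()
delta(*goal(.5427,-.398,.008,.0065,-25,L))
```

```text
t 20.1 tcp [ 0.5455 -0.3996  0.0113] axis [ 0.512 -0.242 -0.824] q [-0.83  0.14  1.85  0.38  0.62 -2.22] F [ 0.3 -0.3  0.7] w 0.0939 ff 0.0
rotvec [-0.002  0.002  0.002] shift cm [0.45 0.03 0.27] dist 0.5 deg 0.2
```

move_arm --deltas '[0,0,0,0.4,0,0.25,-1,0,0,0,0.4,0,0.25,1,0,0,0,0.4,0,0.25,1,0,0,0,0.4,0,0.25,1,0,0,0,0.4,0,0.25,1,0,0,0,0.4,0,0.25,1,0,0,0,0.4,0,0.25,1,0,0,0,0.4,0,0.25,1]'

```text
time: 20.9
tool_pos: [0.5429, -0.3986, 0.0053]
ee_rot: [-3.139, 0.6, 2.706]
wrist_force: [-0.4, -0.6, 1.3]
width: 0.0592
finger_force: 30.2
```

Run:
```python
from h import *
tell()
o=robot.get_obs();delta(np.array(o['tool_pos'])+[-.02,0.03,.1],rot(o['ee_rot']))
```

```text
t 20.9 tcp [ 0.5429 -0.3986  0.0053] axis [ 0.511 -0.241 -0.825] q [-0.83  0.15  1.86  0.39  0.61 -2.22] F [-0.4 -0.6  1.3] w 0.0592 ff 30.2
rotvec [0. 0. 0.] shift cm [ -3.11   1.85 -10.  ] dist 10.6 deg 0.0
```

move_arm --deltas '[0,0,0,-0.8,0,-1.3,1,0,0,0,-3.1,1.9,-10,1,0,0,0,-3.1,1.9,-10,1,0,0,0,-3.1,1.9,-10,1]'

```text
time: 21.3
tool_pos: [0.5251, -0.3697, 0.1131]
ee_rot: [-3.134, 0.611, 2.71]
wrist_force: [0.6, -0.8, 0.4]
width: 0.0592
finger_force: 30.0
```

Run:
```python
from h import *
tell()
Rm=goal(0,0,0,0,A,L)[1]
delta(np.array([*pl(-.03,0),.115]),Rm)
```

```text
t 21.3 tcp [ 0.5251 -0.3697  0.1131] axis [ 0.518 -0.247 -0.819] q [-0.82 -0.06  1.84  0.29  0.81 -2.1 ] F [ 0.6 -0.8  0.4] w 0.0592 ff 30.0
rotvec [-0.383  0.009 -0.542] shift cm [ 14.98  49.61 -11.12] dist 53.0 deg 38.0
```

move_arm --deltas '[-0.383,0.009,-0.542,15,49.6,-11.1,1,-0.383,0.009,-0.542,15,49.6,-11.1,1,-0.383,0.009,-0.542,15,49.6,-11.1,1,-0.383,0.009,-0.542,15,49.6,-11.1,1,-0.383,0.009,-0.542,15,49.6,-11.1,1,-0.383,0.009,-0.542,15,49.6,-11.1,1,-0.383,0.009,-0.542,15,49.6,-11.1,1,-0.383,0.009,-0.542,15,49.6,-11.1,1]'

```text
time: 22.1
tool_pos: [0.5541, 0.0367, 0.1089]
ee_rot: [3.128, 0.592, -2.923]
wrist_force: [0.8, 0.2, -0.0]
width: 0.0592
finger_force: 30.0
```

Run:
```python
from h import *
tell()
Rm=goal(0,0,0,0,A,L)[1]
delta(np.array([*pl(-.01,0),.105]),Rm)
```

```text
t 22.1 tcp [0.5541 0.0367 0.1089] axis [ 0.541  0.134 -0.83 ] q [-0.18 -0.26  2.    0.31  0.87 -2.11] F [ 0.8  0.2 -0. ] w 0.0592 ff 30.0
rotvec [ 0.009 -0.008 -0.007] shift cm [-4.58 11.63  3.71] dist 13.0 deg 0.8
```

move_arm --deltas '[0.005,-0.005,-0.005,-4.4,11.4,3.5,1,0.005,-0.005,-0.005,-4.4,11.4,3.5,1,0.005,-0.005,-0.005,-4.4,11.4,3.5,1,0.005,-0.005,-0.005,-4.4,11.4,3.5,1,0.005,-0.005,-0.005,-4.4,11.4,3.5,1]'

```text
time: 22.6
tool_pos: [0.5829, 0.1592, 0.1054]
ee_rot: [3.137, 0.595, -2.914]
wrist_force: [-0.4, 0.1, -0.4]
width: 0.0593
finger_force: 30.0
```

Run:
```python
from h import *
tell()
Rm=goal(0,0,0,0,A,L)[1]
s,P=cam("wrist"); p=np.array(robot.get_obs()["tool_pos"])
im=s["image"].astype(int); sat=im.max(2)-im.min(2)
with np.errstate(invalid='ignore'): m=(P[...,2]>p[2]+.004)&(P[...,2]<p[2]+.014)&(np.hypot(P[...,0]-p[0],P[...,1]-p[1])<.031)
q=P[m]; co=np.linalg.lstsq(np.c_[q[:,:2]-q[:,:2].mean(0),np.ones(len(q))],q[:,2],rcond=None)[0]
print(len(q),"mean",(q.mean(0)-p).round(4),"slope",co[:2].round(3),"min",(q.min(0)-p).round(4),"max",(q.max(0)-p).round(4))
delta(np.array([.5952,.1658,.056]),Rm)
```

```text
t 22.6 tcp [0.5829 0.1592 0.1054] axis [ 0.545  0.131 -0.828] q [ 0.14 -0.14  1.92  0.07  0.77 -1.69] F [-0.4  0.1 -0.4] w 0.0593 ff 30.0
4396 mean [-0.0063 -0.0007  0.0083] slope [0.022 0.009] min [-0.0308 -0.0306  0.004 ] max [0.0294 0.0309 0.0139]
rotvec [ 0.004 -0.004 -0.001] shift cm [1.67 0.44 4.87] dist 5.2 deg 0.3
```

move_arm --deltas '[0.003,-0.004,0,1.6,0.4,2.5,1,0.003,-0.004,0,1.6,0.4,4.6,1,0.003,-0.004,0,1.6,0.4,4.6,1,0.003,-0.004,0,1.6,0.4,4.6,1,0.003,-0.004,0,1.6,0.4,4.6,1]'

```text
time: 23.15
tool_pos: [0.5961, 0.1649, 0.0618]
ee_rot: [3.14, 0.604, -2.918]
wrist_force: [0.4, -0.4, -0.0]
width: 0.0591
finger_force: 30.0
```

Run:
```python
from h import *
tell()
Rm=goal(0,0,0,0,A,L)[1]
delta(np.array([.5952,.1658,.0475]),Rm)
```

```text
t 23.15 tcp [0.5961 0.1649 0.0618] axis [ 0.554  0.128 -0.823] q [ 0.15 -0.06  1.95  0.07  0.65 -1.68] F [ 0.4 -0.4 -0. ] w 0.0591 ff 30.0
rotvec [-0.     0.004 -0.002] shift cm [0.87 0.11 1.14] dist 1.4 deg 0.3
```

move_arm --deltas '[0,0.002,0,0.4,0.1,0.5,1,0,0.002,0,0.72,0.1,0.95,1,0,0.002,0,0.72,0.1,0.95,1,0,0.002,0,0.72,0.1,0.95,1]'

```text
time: 23.55
tool_pos: [0.5943, 0.1668, 0.0481]
ee_rot: [3.14, 0.6, -2.916]
wrist_force: [0.2, 0.0, 0.2]
width: 0.0589
finger_force: 30.0
```

Run:
```python
from h import *
tell()
Rm=goal(0,0,0,0,A,L)[1]
delta(np.array([.5952,.1658,.0472]),Rm)
```

```text
t 23.55 tcp [0.5943 0.1668 0.0481] axis [ 0.55   0.128 -0.825] q [ 0.16 -0.05  1.96  0.07  0.63 -1.68] F [0.2 0.  0.2] w 0.0589 ff 30.0
rotvec [ 0.001 -0.    -0.001] shift cm [-0.   -0.12  0.11] dist 0.2 deg 0.1
```

move_arm --deltas '[0,0,0,0,-0.1,0.07,1,0,0,0,0,-0.1,0.07,1,0,0,0,0,-0.1,0.07,-0.2,0,0,0,0,-0.1,0.07,-1,0,0,0,0,-0.1,0.07,-1,0,0,0,0,-0.1,0.07,-1,0,0,0,0,-0.1,-4,-1,0,0,0,0,-0.1,-8,-1]'

```text
time: 24.35
tool_pos: [0.5494, 0.1552, 0.1127]
ee_rot: [3.139, 0.595, -2.916]
wrist_force: [0.5, 0.2, 0.6]
width: 0.0931
finger_force: 0.0
```

Run:
```python
from h import *
tell()
s,P,c=disc(.595,.166,.048,.063,.030); print("off plate mm",(c-C)*1000)
save(s,"w6.png")
Rm=goal(0,0,0,0,A,L)[1]
delta(np.array([.45,.10,.15]),Rm)
```

```text
t 24.35 tcp [0.5494 0.1552 0.1127] axis [ 0.546  0.127 -0.828] q [ 0.15 -0.23  1.98  0.06  0.8  -1.68] F [0.5 0.2 0.6] w 0.0931 ff 0.0
disc 2648 mean [0.589  0.1646 0.0554] fit [0.5948 0.1659] minmax [0.5647 0.1363 0.048 ] [0.6247 0.1958 0.0589]
off plate mm [-0.18323676  0.44842885]
rotvec [ 0.001  0.009 -0.   ] shift cm [ 7.5  -3.15 -8.67] dist 11.9 deg 0.5
```

View pics/w6.png

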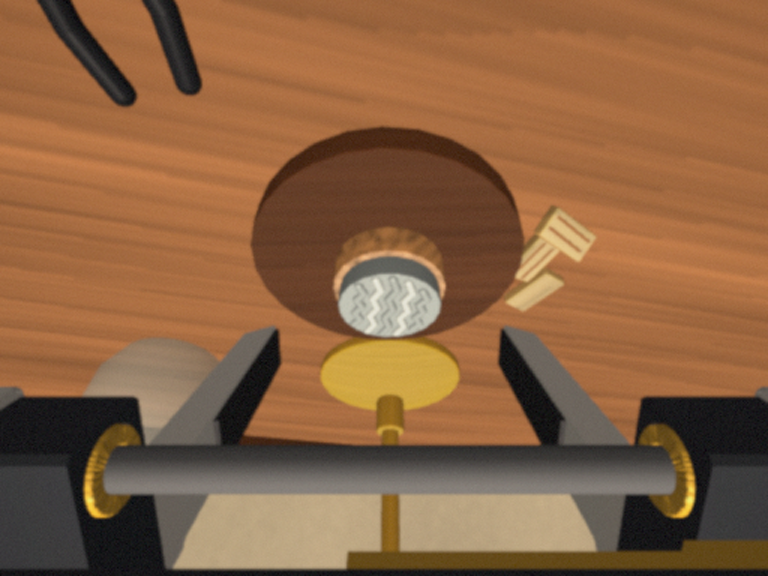

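The sea base is centred on the cork disc at (390,298) on the clear plate. The chips are beside the plate at (540,255), off it. I'll retreat and hand in.

move_arm --deltas '[0,0,0,7.5,-3.1,-8.6,-1,0,0,0,7.5,-3.1,-8.6,-1,0,0,0,7.5,-3.1,-8.6,-1,0,0,0,7.5,-3.1,-8.6,-1,0,0,0,7.5,-3.1,-8.6,-1]'

```text
time: 24.9
tool_pos: [0.4507, 0.1003, 0.1436]
ee_rot: [3.14, 0.602, -2.917]
wrist_force: [-0.3, 0.5, -0.0]
width: 0.0941
finger_force: 0.0
```

```bash
python3 -c "
from h import *
tell();print(robot.close_job())"
```

```text
t 24.9 tcp [0.4507 0.1003 0.1436] axis [ 0.552  0.128 -0.824] q [-0.   -0.57  2.14  0.16  0.99 -1.85] F [-0.3  0.5 -0. ] w 0.0941 ff 0.0
the job is handed in; nothing more can be done
None
```

The job is handed in at 24.9 s: the chips are swept off the plate (one rests partly on another on the desk beside it), the block is laid sole down clear of the plate, and the cork disc and sea base are stacked within about 1 mm of the plate's centre by camera.

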